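# Open the dial lock on the ripening-room chest and show it to the reader

### The job

Unlock the tool chest: turn the dial lock's knob, feeling its clicks, to the notch where its pointer looks straight at the shackle, let it rest there a moment, then pull the shackle up until it comes out of the hasp plate and slide the lock back out of its seat, away from the chest. Finish still gripping the lock, with the shackle open, holding it in the air, level and still, its middle over the middle of the square reader pad and its underside about 7 cm above the pad, touching nothing but the gripper. Leave the cheeses, jar, cup and tools on the table and chest undisturbed.

Things in the scene. Friction and masses are not known exactly. Their poses are not given: they have to be found in the camera images.
- chest: Fixed low steel chest with a lock seat on its front. Origin on the table surface right below the locked lock's centre; z up, y across, +x into the chest (-x is the way out of the seat). Chest body x +59 to +195 mm, y +-123, top at z 88 (the hasp strap on it to 95). A brush and a small cheese lie on its top, at x +110 or more.
- seat (a point): Centre of the seat, the top of the ledge, 12 mm above the table; axes as the chest. The lock's underside rests here. Ledge x -53 to +62 mm, y +-50. Two rails along x (inner faces y +-32, outer +-38, 12 mm high) keep the lock from turning; the seat is open towards -x.
- hasp_hole (a point): Centre of the hasp plate's 14 mm square hole, at the plate's top face; axes as the chest. The plate, 4 mm thick and 46 mm wide, juts from the chest front over the lock's rear end, from x +17 to x -16 mm of this point; its underside is 3 mm above the lock's block. The shackle's toe leg passes down through the hole.
- lock: Loose dial lock, 0.35 to 0.55 kg, lying in the seat, dial up. Steel block 120 x 60 x 35 mm (x -62 to +58). Origin: centre of underside; z up, +x to the shackle end, as the chest's x while seated. Knob axis at x -35. U-shaped shackle on top: heel leg x +15, toe leg x +45, 8 mm square, y 0. Centre of mass near x +10, so it hangs nearly level from the bow.
- dial_grip (a point): On the knob's axis at the height to grip, 24 mm above the block. Round knob 34 mm across, standing 3 to 35 mm above the block on a flange 42 mm across; nearest obstacle the shackle's heel leg, 50 mm off along the lock's +x. The point's x axis is the pointer (nose on the flange, rib on the knob's top); z up. Turning takes up to 0.2 N m.
- dial (a joint): Dial angle, rad, counter-clockwise from above positive. 0: pointer straight at the shackle, the open notch. Clicks, into which it springs from 0.2 rad or less, at -1.10, -0.55, 0, +0.55; stops at -1.35, +0.75. Starts locked in the click at -1.10 or -0.55. The shackle rises only within 0.14 rad of 0, and the dial is blocked while it is up.
- bow (a point): Centre of the shackle's bow, the bar to grip: 42 mm long along the lock's x, 10 mm wide, 14 mm tall; at x +30 mm of the lock, 80 mm above its underside when shut. Moves with the shackle; axes as the lock.
- shackle (a joint): How far the shackle is up, m: 0 shut, 0.026 stop. Friction 1.5 N, no spring; locked it gives 2 mm. At 0.020 the toe is 6 mm clear above the hasp plate and the block still lies in the seat: the lock can then be slid 45 mm or more along -x, and lifted with nothing above it. Pulled to the stop, the block rises against the plate. Hanging from the bow it goes fully open by itself.
- reader_top (a point): Centre of the top face of the fixed reader pad: a flat grey square slab 130 x 130 mm, 18 mm high, with a thin ring on top. z up.
- tomme: Bystander, loose: yellow cheese wheel, 110 mm across, 36 high; origin at the centre of its underside.
- crottin: Bystander, loose: small pale cheese, 60 mm across, 28 high, on the chest top; origin at the centre of its underside.
- brush: Bystander, loose: hand brush lying on the chest top; origin under its middle.
- square_cheese: Bystander, loose: pale square cheese 80 x 80 x 35 mm; origin at the centre of its underside.
- salt_cup: Bystander, loose: small steel cup, 64 mm across, 50 high; origin at the centre of its underside.
- trier: Bystander, loose: cheese iron, a steel rod 120 mm long with a wooden cross handle, lying; origin under the middle of its rod.
- jar: Bystander, loose: closed jar, 64 mm across, 90 high; origin at the centre of its underside.
- reader: The same fixed reader pad; origin at the centre of its underside.

How it is judged:
On the way, in this order (a step that is already met when the one before it is completed fails the run):
1. the dial rests in the open notch, pointer at the shackle, shackle still down (value of joint dial between -0.16 and 0.16 rad and value of joint shackle below 0.006 m), for 0.3 s.
2. the shackle is pulled up, the toe out of the block and hasp plate (value of joint shackle above 0.014 m), for 0.1 s.
3. the lock is out of the seat and lifted clear (height (world z) of lock above 0.06 m and contact force between lock and chest below 0.2 N), for 0.2 s.
At the end, for the whole second after the job is handed in: The gripper still holds the lock: shackle raised over 14 mm, lock centre within 45 mm of the pad's centre sideways, its underside 30 to 120 mm above the pad's top, tilted less than 0.3 rad, slower than 30 mm/s, touching neither pad nor chest, and no bystander has been moved by more than 30 mm (value of joint shackle above 0.014 m and horizontal distance between lock and reader_top below 0.045 m and z of lock in the frame of reader_top between 0.03 and 0.12 m and angle between lock's own z axis and vertical below 0.3 rad and linear speed of lock below 0.03 m/s and contact force between lock and the fingers above 1.5 N and contact force between lock and reader below 0.1 N and contact force between lock and chest below 0.1 N); the arm keeps its last pose, push and grip.
It fails at once if a bystander on the table or chest is disturbed (moved more than 30 mm) (distance of any of tomme, crottin, brush, square_cheese, salt_cup, trier, jar from where it was at the start of the episode above 0.03 m).
It also fails if it takes over 53 s, if anything falls off the work surface, if the arm or the gripper's body presses on something with over 40 N, if the wrist force passes 120 N, or if a joint passes its speed limit or range.

### The arm

A 6-joint arm with a two-finger parallel gripper is mounted at the origin on the work surface. World frame = base frame: x ahead of the robot, y to its left, z up, the work surface at z = 0. Lengths are in m, angles in rad, forces in N, time in s.
With the tool pointing down it reaches from about 0.35 to 0.85 m from the base axis. Payload 8.1 kg.
Tool frame: the origin (TCP) lies on the mounting face of the last link; the fingertips stand 186 mm ahead of it and the grasp point (between the pads) lies 167 mm ahead of it; z points along the fingers, y is the line along which they close (so a half turn about z gives the same grasp; the last joint's range is limited). The gripper opens to 93 mm and grips with 3 to 60 N. Pads are 15 mm wide; open, the fingers measure 128 mm over their backs; the gripper's body (75 mm by 188 mm) begins 65 mm behind the grasp point.
Start: joints at [1.095, 0.13, 1.488, -0, 1.523, -0.085], TCP at [0.229, 0.555, 0.405] pointing down, gripper open.
Joint ranges: [-2.96, 2.96], [-0.89, 2.26], [0.02, 2.5], [-1.34, 4.48], [0, 2.73], [-2.66, 2.66]. Speed limits (rad/s): [2.39, 2.39, 2.79, 3.14, 3.14, 3.14].

### API

Orientations are given as a rotation vector (axis times angle).
In Python, from plant import * gives the robot as it stands. The module is installed in compiled form; this text tells all that it offers.
- The arm moves only by the tool arm_command, never from a script. Its argument "increments" is a list of rows, each a list of 6 numbers: the shift along the tool's x, y, z in units of 0.2 m (1.0 is 0.2 m), then the turn, a rotation vector about the tool's x, y, z in units of pi rad (1.0 is pi rad). A call has exactly 5 rows; each row is the pose to reach, as a shift and turn from the pose commanded when the call began, along the tool's axes at that moment, turning the shorter way round; what a row does not reach only later rows make up. A row lasts 1/8 s, in which the tool goes at most 62.5 mm and 10.7 degrees, less where a joint would pass 70% of its speed; a pose out of reach is approached as far as the arm can. A call with a number of a shift or a turn outside -1 to 1 is refused whole. A call with a gripper value outside its range is refused whole. "fingers" is the closure, from -1 (fully open) to 1 (shut), set as the call begins (left out, the last holds). The fingers move at their own pace and stop on an object; "force" is the grip in N (left out, the last holds). Time passes only in rows, so rows that repeat a pose let the fingers close, or fill a call up. It gives the time, the measured TCP pose, the force, the opening and the grip force at its end, in the units of the state.
- read_state(): the state, without advancing time (a new reading comes with each control period).
- read_camera(name): name is "scene" or "top"; returns a dict with "image" (480x640x3 uint8, red, green, blue), "fx", "fy", "cx", "cy" (pixels), "T" (4x4, takes a point from camera to world coordinates). Camera axes: x right, y down, z forward; pixel columns grow to the right and rows downward; lengths in m; the calibration is good to about 2 mm. A picture is of the moment at which its call begins. There is no depth.
- close_job(): hands the job in; it is judged then, once.
The state is a dict: "t": time; "q": joint angles; "dq": joint speeds; "joint_torque": joint torques, N m; "tool_pos": TCP position; "orientation": TCP orientation; "force": force on the tool from outside, world axes, zero at the start; "wrist_torque": the same for the moment, N m; "opening": finger opening in m; "gripper_force": force on a finger pad.
Only numpy, scipy, OpenCV 4.12 (cv2) and the standard library are available. Lean on these libraries where they do the work, as an engineer would, in place of code of your own. Each camera call takes 0.05 s, during which the arm holds its last target. There are 200 camera calls.

## Working session

There is one attempt and no reset: what is moved stays moved. The work goes in short steps, Python scripts to look and compute and a tool call to move; the robot and the scene stay as the last step left them, time stands still between calls to the robot, and variables do not carry over. Pictures are saved under pics/ and viewed, at most 10 in all, crops included, and the job is handed in when it is done.

Besides the shell and the picture viewer there is one more tool, called by a JSON object that holds its "name" and its "arguments", one argument or row to a line. arm_command: Moves the arm, as the interface text tells. Shifts and turns lie within -1 to 1; 1 stands for 0.2 m of shift or pi rad of turn. Its arguments: {"type":"object","properties":{"increments":{"type":"array","items":{"type":"array","items":{"type":"number","minimum":-1,"maximum":1}}},"fingers":{"type":"number"},"force":{"type":"number"}},"required":["increments"]}

```bash
mkdir -p pics; python3 - <<'E'
from plant import *
import cv2,numpy as np
s=read_state();print(s['t'],s['tool_pos'],s['orientation'],s['opening'])
for n in("scene","top"):
    c=read_camera(n);cv2.imwrite(f"pics/{n}0.png",c["image"][:,:,::-1]);print(n,c["fx"],c["cx"],c["cy"],np.round(c["T"],4).tolist())
E
```

```text
0.0 [0.22840589 0.55457162 0.40371353] [-6.09769210e-01 -3.08133810e+00  2.75078015e-03] 0.09276521053682006
scene 488.44602021697324 318.5262712387975 246.38714532226732 [[-0.7549, 0.5071, -0.416, 1.0906], [0.6556, 0.5657, -0.5001, 0.6575], [-0.0183, -0.6502, -0.7595, 1.0594], [0.0, 0.0, 0.0, 1.0]]
top 443.5002376550439 317.1855241259235 239.3383413062242 [[-0.0195, -0.9805, 0.1958, 0.3837], [-0.9998, 0.0191, -0.0039, 0.0356], [0.0001, -0.1958, -0.9806, 1.0306], [0.0, 0.0, 0.0, 1.0]]
```

View pics/top0.png

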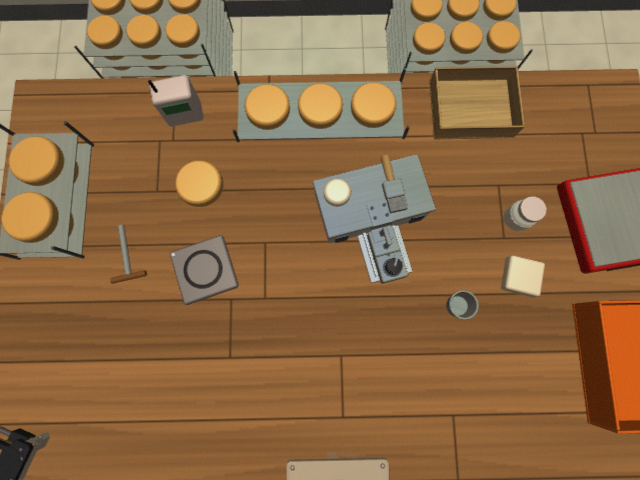

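View pics/scene0.png

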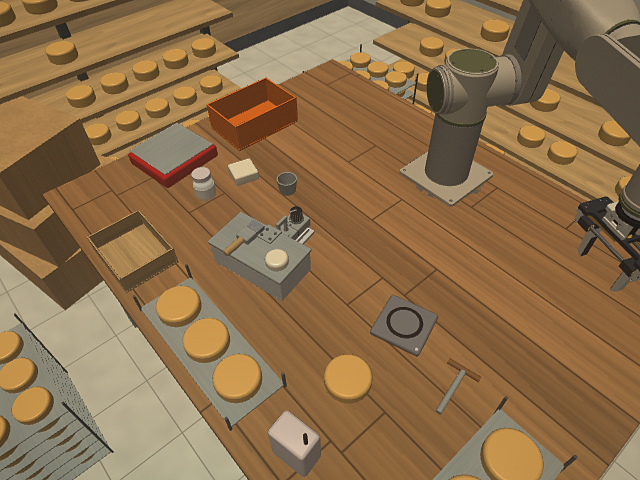

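The top view shows the chest around (375,197), the lock with its knob at (394,266), and the reader pad at (205,269). Next I'll enlarge the lock and fit the chest top and the pad.

```bash
cat >h.py <<'E'
import cv2,numpy as np
from plant import *
def ray(c,uv,z):
    d=c["T"][:3,:3]@np.array([(uv[0]-c["cx"])/c["fx"],(uv[1]-c["cy"])/c["fy"],1]);o=c["T"][:3,3]
    return o+d*(z-o[2])/d[2]
def proj(c,p):
    q=np.linalg.inv(c["T"])@np.r_[p,1];return np.array([c["fx"]*q[0]/q[2]+c["cx"],c["fy"]*q[1]/q[2]+c["cy"]])
E
python3 - <<'E'
from h import *
c=read_camera("top");im=c["image"];s=read_camera("scene")["image"]
a=cv2.resize(im[150:290,300:450],None,fx=5,fy=5,interpolation=cv2.INTER_CUBIC)[:, :]
b=cv2.resize(s[190:290,200:330],None,fx=6,fy=6,interpolation=cv2.INTER_CUBIC)
a=cv2.resize(im[210:290,345:425],None,fx=7,fy=7,interpolation=cv2.INTER_CUBIC)
cv2.imwrite("pics/a.png",a[:,:,::-1]);cv2.imwrite("pics/b.png",b[:,:,::-1])
# grey (low saturation) masks
hsv=cv2.cvtColor(im,cv2.COLOR_RGB2HSV)
m=(hsv[:,:,1]<70).astype(np.uint8)*255
m=cv2.morphologyEx(m,cv2.MORPH_CLOSE,np.ones((5,5)))
for z,(x0,x1,y0,y1) in {.018:(160,250,225,315),.088:(300,445,140,243)}.items():
    k=np.zeros_like(m);k[y0:y1,x0:x1]=m[y0:y1,x0:x1]
    t=max(cv2.findContours(k,cv2.RETR_EXTERNAL,cv2.CHAIN_APPROX_NONE)[0],key=cv2.contourArea)
    r=cv2.minAreaRect(t);print(z,r)
    box=np.array([ray(c,p,z) for p in cv2.boxPoints(r)]);print(np.round(box,4).tolist(),np.linalg.norm(np.diff(box,axis=0),axis=1),box.mean(0))
# ring
k=np.zeros_like(m);g=cv2.cvtColor(im,cv2.COLOR_RGB2GRAY);k[235:305,172:238]=(g[235:305,172:238]<60)*255
t=max(cv2.findContours(k,cv2.RETR_EXTERNAL,cv2.CHAIN_APPROX_NONE)[0],key=cv2.contourArea);e=cv2.fitEllipse(t);print(e,ray(c,e[0],.019))
E
```

```text
0.018 ((203.23171997070312, 269.5853576660156), (55.05311584472656, 57.002281188964844), 72.34988403320312)
[[0.5627, 0.3781, 0.018], [0.6012, 0.2533, 0.018], [0.4782, 0.2125, 0.018], [0.4415, 0.3348, 0.018]] [0.13059987 0.12958989 0.12762814] [0.52091452 0.29468024 0.018     ]
0.088 ((376.46966552734375, 206.35098266601562), (82.15779113769531, 112.65412139892578), 75.7627182006836)
[[0.706, 0.0413, 0.088], [0.7666, -0.206, 0.088], [0.5822, -0.238, 0.088], [0.526, 0.001, 0.088]] [0.25467802 0.18713481 0.24548354] [ 0.64519802 -0.10042211  0.088     ]
((202.29779052734375, 268.7660827636719), (35.8380241394043, 37.76763153076172), 47.64768600463867) [0.52193178 0.29661849 0.019     ]
```

View pics/a.png

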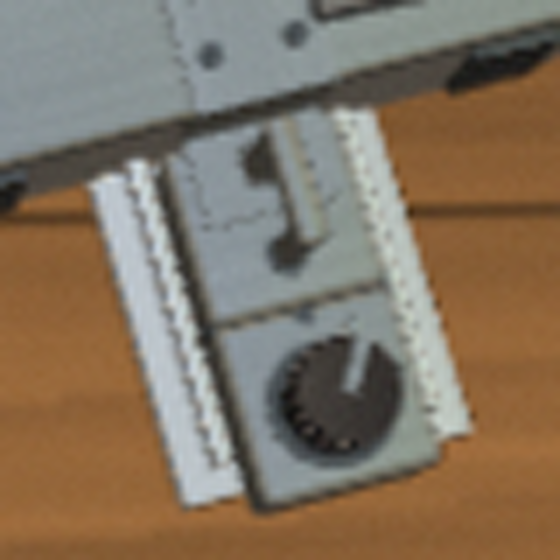

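View pics/b.png

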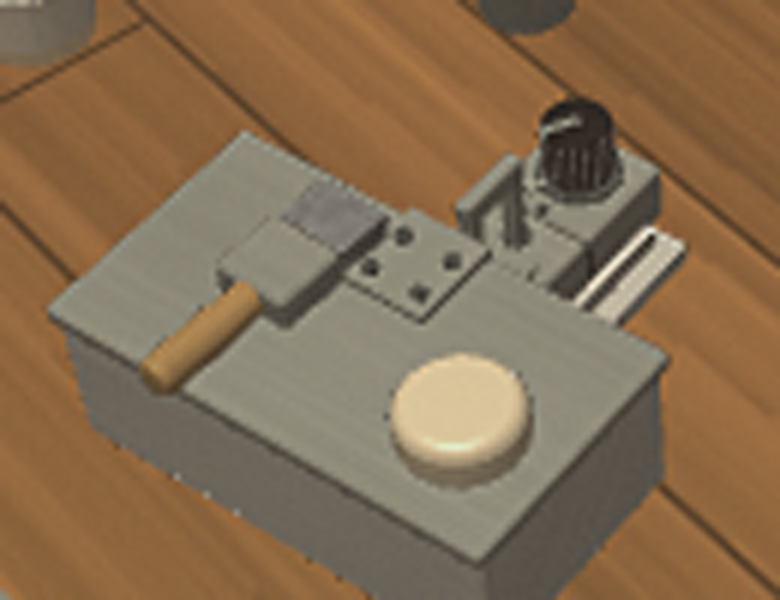

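The pointer sits roughly 0.6–0.7 rad clockwise of the lock axis. In crop a the knob top is near (355,393), the front ledge corners are at (182,507) and (470,432), and the bow runs from about (280,125) to (315,240). I'll fit the chest frame and check it against the sizes given.

```bash
python3 - <<'E'
from h import *
c=read_camera("top");im=c["image"];sc=read_camera("scene")
f=lambda u,v:(345+(u+.5)/7-.5,210+(v+.5)/7-.5)
L=ray(c,f(182,507),.012);R=ray(c,f(470,432),.012);print("ledge",L,R,np.linalg.norm(L-R))
g=cv2.cvtColor(im,cv2.COLOR_RGB2GRAY);hsv=cv2.cvtColor(im,cv2.COLOR_RGB2HSV)
# chest top: bright grey
k=np.zeros_like(g);k[140:243,300:445]=((hsv[...,1]<60)&(g>105))[140:243,300:445]*255
k=cv2.morphologyEx(k,cv2.MORPH_OPEN,np.ones((3,3)))
t=max(cv2.findContours(k,cv2.RETR_EXTERNAL,cv2.CHAIN_APPROX_NONE)[0],key=cv2.contourArea)
h=cv2.convexHull(t);p=cv2.approxPolyDP(h,5,True)[:,0];print("chest",p.tolist())
for q in p: print(np.round(ray(c,q,.088),4))
# yaw from ledge
w=R-L;print("yaw ledge",np.arctan2(w[0],-w[1]))
# knob dark
k=np.zeros_like(g);k[255:280,380:408]=(g[255:280,380:408]<85)*255
k=cv2.morphologyEx(k,cv2.MORPH_CLOSE,np.ones((5,5)))
t=max(cv2.findContours(k,cv2.RETR_EXTERNAL,cv2.CHAIN_APPROX_NONE)[0],key=cv2.contourArea);e=cv2.minEnclosingCircle(t);print("knob",e,ray(c,e[0],.07))
print(g[254:280,382:408])
E
```

```text
ledge [ 0.48473159 -0.08914632  0.012     ] [ 0.50761823 -0.18519119  0.012     ] 0.09873405466901336
chest [[417, 155], [434, 209], [328, 235], [315, 180]]
[ 0.7612 -0.1967  0.088 ]
[ 0.6349 -0.2261  0.088 ]
[0.581  0.0082 0.088 ]
[0.7067 0.0341 0.088 ]
yaw ledge 0.23392853806378644
knob ((394.5, 269.5), 12.103818893432617) [ 0.50520209 -0.13535248  0.07      ]
[[111 105  96  81  83  92  82 102 138 144 145 146 142 140 144 144 147 145
  142 151 183 190 192 192 176 128]
 [ 86 115 129 132 126 103  87 105 133 143 145 143 133 126 146 146 144 143
  139 127 147 194 187 191 189 170]
 [135 143 145 146 147 139 127 126 143 147 144 137 127 148 150 145 144 148
  143 143 164 182 168 192 192 166]
 [147 146 147 145 147 143 147 144 144 141 133 134 132 124 145 144 145 142
  143 145 154 182 186 194 192 177]
 [147 145 147 147 145 142 137 129 116 105  59  45  58  91 133 144 134 139
  145 140 127 144 195 194 191 188]
 [144 145 143 142 132 120 100  65  46  57  57  58  59  97 146 122  61 102
  141 143 141 168 198 192 190 191]
 [145 146 144 131 101  77  80  69  59  61  61  57  67 105 140 106  49  62
  106 1
[... 1399 characters left out ...]
59  68  99
  126 146 145 148 149 149 144 126]
 [146 152 152 142 104  82  73  58  46  39  34  34  42  52  64  74  97 132
  147 150 150 150 148 148 144 117]
 [142 152 151 150 139 103  88  86  81  75  72  76  74  82  90 106 130 148
  148 146 146 144 136 125 115 107]
 [139 150 148 147 147 146 144 128 101  89  91  96  94 110 129 148 145 146
  138 129 116 110 103  91  80  90]
 [127 147 148 148 148 148 151 149 151 150 149 149 148 148 142 134 121 112
  107  93  78  64  71  94 112 109]
 [121 143 149 150 150 148 150 149 148 149 146 137 124 113 108  97  86  67
   65  77  85  95 108 112 111 109]
 [109 138 151 151 149 149 149 141 131 117 111 103  90  70  61  75  88  96
  113 110 112 110 110 109 109 111]]
```

Two fits agree: the chest origin is about (0.5475,-0.1245) with yaw 0.23. The knob axis is then about (0.513,-0.1325), and the rib gives a dial angle of about -0.5, so it sits in the -0.55 click. Now I'll travel there.

{"name": "arm_command", "arguments": {
  "increments": [
    [-0.18,-0.18,0,0,0,0],
    [-0.35,-0.35,0,0,0,0],
    [-0.53,-0.53,0,0,0,0],
    [-0.7,-0.7,0,0,0,0],
    [-0.88,-0.88,0,0,0,0]
  ],
  "fingers": -1,
  "force": 20
}}

```text
t: 0.92
tool_pos: [0.3245, 0.3236, 0.4048]
orientation: [0.609, 3.082, 0.001]
force: [0.4, 0.5, 0.1]
opening: 0.0926
gripper_force: 0.0
```

{"name": "arm_command", "arguments": {
  "increments": [
    [-0.18,-0.18,0,0,0,0],
    [-0.35,-0.35,0,0,0,0],
    [-0.53,-0.53,0,0,0,0],
    [-0.7,-0.7,0,0,0,0],
    [-0.88,-0.88,0,0,0,0]
  ]
}}

```text
t: 1.55
tool_pos: [0.4202, 0.0937, 0.405]
orientation: [0.61, 3.081, 0.001]
force: [0.5, 0.2, 0.6]
opening: 0.0928
gripper_force: 0.0
```

{"name": "arm_command", "arguments": {
  "increments": [
    [-0.18,-0.18,0.05,0,0,0],
    [-0.35,-0.35,0.1,0,0,0],
    [-0.53,-0.53,0.15,0,0,0],
    [-0.7,-0.7,0.2,0,0,0],
    [-0.88,-0.88,0.2,0,0,0]
  ]
}}

```text
t: 2.17
tool_pos: [0.5157, -0.136, 0.3637]
orientation: [-0.61, -3.08, -0.001]
force: [0.8, 0.4, -0.2]
opening: 0.0928
gripper_force: 0.0
```

```bash
cat >>h.py <<'E'
from scipy.spatial.transform import Rotation as Ro
O=np.array([.5475,-.1245,0]);YAW=.23;C=Ro.from_euler('z',YAW)
def goal(p,yaw):   # p grasp point world, yaw of tool y
    s=read_state();R=Ro.from_rotvec(s["orientation"])
    y=np.array([np.cos(yaw),np.sin(yaw),0]);z=np.array([0,0,-1.]);G=Ro.from_matrix(np.c_[np.cross(y,z),y,z])
    d=R.inv().apply(np.asarray(p)-[0,0,-.167]-s["tool_pos"])/.2;r=(R.inv()*G).as_rotvec()/np.pi
    g=s["tool_pos"]+R.apply([0,0,.167]);yy=R.apply([0,1,0])
    print("t",round(s["t"],2),"grasp",np.round(g,4),"yaw",round(np.arctan2(yy[1],yy[0]),3),"chest",np.round(C.inv().apply(g-O),4),"F",np.round(s["force"],2),"M",np.round(s["wrist_torque"],2),"op",round(s["opening"],4),"gf",s["gripper_force"])
    print("inc",np.round(d,3),np.round(r,3))
def cp(x,y,z): return O+C.apply([x,y,z])
E
python3 - <<'E'
from h import *
c=read_camera("top")
for n,p in dict(knobtop=(-.035,0,.082),bowT=(.045,0,.099),bowH=(.015,0,.099),front=(-.062,.03,.047),frontR=(-.062,-.03,.047)).items():
    u=proj(c,cp(*p));print(n,np.round(u,1),np.round((u-[345,210])*7+3,0))
goal(cp(-.035,0,.073),1.25)
E
```

```text
knobtop [393.9 265. ] [345. 388.]
bowT [384.9 228.2] [282. 130.]
bowH [388.7 241.5] [309. 223.]
front [381.7 282.2] [260. 509.]
frontR [407.6 275.6] [441. 462.]
t 2.23 grasp [ 0.517  -0.1411  0.197 ] yaw 1.178 chest [-0.0335 -0.0092  0.197 ] F [-4.43 -3.07 -0.08] M [-0.1   0.15 -0.  ] op 0.0931 gf 0.0
inc [0.033 0.033 0.62 ] [-0.001  0.    -0.023]
```

The projected corners match the picture to within about 1 px. Descending over the knob.

{"name": "arm_command", "arguments": {
  "increments": [
    [0.03,0.035,0.12,0,0,-0.023],
    [0.03,0.035,0.24,0,0,-0.023],
    [0.03,0.035,0.36,0,0,-0.023],
    [0.03,0.035,0.42,0,0,-0.023],
    [0.03,0.035,0.42,0,0,-0.023]
  ]
}}

```text
t: 2.85
tool_pos: [0.5124, -0.1256, 0.28]
orientation: [-0.498, -3.1, -0.0]
force: [-0.1, 0.1, -0.7]
opening: 0.0929
gripper_force: 0.0
```

```bash
python3 - <<'E'
from h import *
goal(cp(-.035,-.001,.073),1.25)
c=read_camera("scene");cv2.imwrite("pics/c.png",cv2.resize(c["image"][150:290,220:380],None,fx=4,fy=4,interpolation=cv2.INTER_CUBIC)[:,:,::-1])
E
```

```text
t 2.85 grasp [ 0.5121 -0.1255  0.113 ] yaw 1.252 chest [-0.0347  0.0071  0.113 ] F [-0.15  0.08 -0.69] M [ 0.01 -0.03  0.03] op 0.0929 gf 0.0
inc [-0.019 -0.035  0.2  ] [ 0.    -0.001  0.001]
```

View pics/c.png

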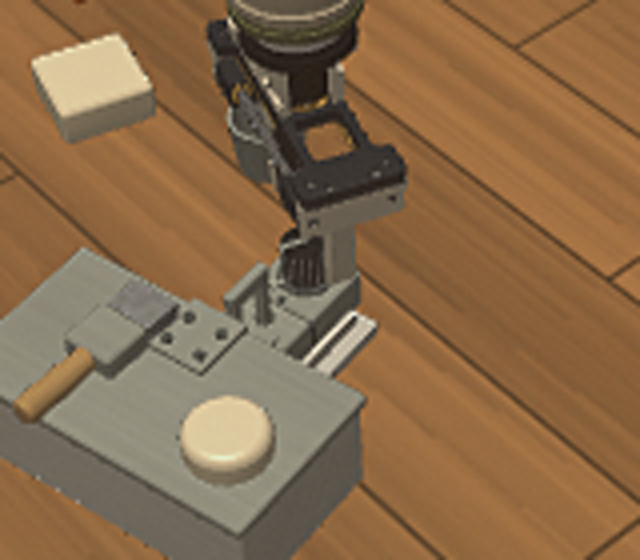

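The fingers straddle the knob with clearance to the chest and the cup. I'll correct the small lateral error and descend.

{"name": "arm_command", "arguments": {
  "increments": [
    [-0.02,-0.035,0.0,0,0,0],
    [-0.02,-0.035,0.07,0,0,0],
    [-0.02,-0.035,0.14,0,0,0],
    [-0.02,-0.035,0.195,0,0,0],
    [-0.02,-0.035,0.195,0,0,0]
  ]
}}

```text
t: 3.52
tool_pos: [0.5136, -0.1334, 0.2399]
orientation: [-0.498, -3.099, -0.001]
force: [-0.2, -1.1, -0.0]
opening: 0.0931
gripper_force: 0.0
```

```bash
python3 - <<'E'
from h import *
goal(cp(-.035,-.001,.073),1.25)
E
```

```text
t 3.52 grasp [ 0.5131 -0.1332  0.0729] yaw 1.252 chest [-0.0355 -0.0006  0.0729] F [-0.19 -1.1  -0.04] M [ 0.04  0.03 -0.03] op 0.0931 gf 0.0
inc [-0.001 -0.    -0.   ] [ 0.    -0.001  0.001]
```

{"name": "arm_command", "arguments": {
  "increments": [
    [0,0,0,0,0,0],
    [0,0,0,0,0,0],
    [0,0,0,0,0,0],
    [0,0,0,0,0,0],
    [0,0,0,0,0,0]
  ],
  "fingers": 1,
  "force": 30
}}

```text
t: 4.15
tool_pos: [0.5144, -0.1337, 0.2418]
orientation: [0.498, 3.102, -0.0]
force: [1.1, 0.2, -0.3]
opening: 0.0477
gripper_force: 0.0
```

```bash
python3 - <<'E'
from h import *
goal(cp(-.035,-.001,.073),1.25)
E
```

```text
t 4.15 grasp [ 0.5144 -0.1337  0.0748] yaw 1.252 chest [-0.0343 -0.0014  0.0748] F [ 1.08  0.15 -0.33] M [-0.01 -0.07  0.  ] op 0.0477 gf 0.0
inc [0.004 0.    0.009] [-0.     0.     0.001]
```

{"name": "arm_command", "arguments": {
  "increments": [
    [0,0,0,0,0,0],
    [0,0,0,0,0,0],
    [0,0,0,0,0,0],
    [0,0,0,0,0,0],
    [0,0,0,0,0,0]
  ]
}}

```text
t: 4.78
tool_pos: [0.5143, -0.1336, 0.2418]
orientation: [0.498, 3.102, 0.0]
force: [1.2, 1.9, 0.8]
opening: 0.0338
gripper_force: 30.0
```

```bash
python3 - <<'E'
from h import *
goal(cp(-.035,-.001,.073),1.25)
E
```

```text
t 4.78 grasp [ 0.5143 -0.1336  0.0748] yaw 1.252 chest [-0.0343 -0.0013  0.0748] F [1.15 1.89 0.81] M [ 0.27 -0.04  0.04] op 0.0338 gf 30.000008940696716
inc [ 0.004 -0.     0.009] [ 0.    -0.     0.001]
```

It is gripped at 34 mm. Turning +0.55 rad, which is negative about tool z.

{"name": "arm_command", "arguments": {
  "increments": [
    [0,0,0,0,0,-0.035],
    [0,0,0,0,0,-0.07],
    [0,0,0,0,0,-0.105],
    [0,0,0,0,0,-0.14],
    [0,0,0,0,0,-0.175]
  ]
}}

```text
t: 5.4
tool_pos: [0.5144, -0.1339, 0.2418]
orientation: [-0.368, 3.12, -0.001]
force: [2.3, -1.0, -0.4]
opening: 0.0334
gripper_force: 30.0
```

{"name": "arm_command", "arguments": {
  "increments": [
    [0,0,0,0,0,0],
    [0,0,0,0,0,0],
    [0,0,0,0,0,0],
    [0,0,0,0,0,0],
    [0,0,0,0,0,0]
  ]
}}

```text
t: 6.02
tool_pos: [0.5144, -0.1337, 0.2418]
orientation: [-0.362, 3.121, -0.0]
force: [-0.4, -1.5, 0.3]
opening: 0.0331
gripper_force: 30.0
```

```bash
python3 - <<'E'
from h import *
goal(cp(-.035,-.001,.073),1.80)
E
```

```text
t 6.03 grasp [ 0.5144 -0.1338  0.0748] yaw 1.802 chest [-0.0344 -0.0015  0.0748] F [-0.37 -1.47  0.28] M [-0.16 -0.16  0.01] op 0.0331 gf 29.999898970127106
inc [0.003 0.002 0.009] [-0.     0.     0.001]
```

Torque about z is nearly zero, so it rests in a click. I'll release, rise and move above the bow to check.

{"name": "arm_command", "arguments": {
  "increments": [
    [0,0,0,0,0,0],
    [0,0,0,0,0,0],
    [0,0,0,0,0,0],
    [0,0,0,0,0,0],
    [0,0,-0.02,0,0,0]
  ],
  "fingers": -1
}}

```text
t: 6.65
tool_pos: [0.5141, -0.1336, 0.2455]
orientation: [0.362, -3.12, -0.001]
force: [0.4, 0.3, 0.3]
opening: 0.0785
gripper_force: 0.0
```

{"name": "arm_command", "arguments": {
  "increments": [
    [0,0,-0.1,0,0,0],
    [0,0,-0.2,0,0,0],
    [0,0,-0.35,0,0,0],
    [-0.16,0,-0.35,0,0,0],
    [-0.32,0,-0.35,0,0,0]
  ]
}}

```text
t: 7.28
tool_pos: [0.5775, -0.119, 0.3171]
orientation: [-0.361, 3.119, -0.001]
force: [-0.0, -0.3, 0.2]
opening: 0.093
gripper_force: 0.0
```

```bash
python3 - <<'E'
from h import *
goal(cp(.03,-.0015,.092),1.80)
c=read_camera("scene");a=cv2.resize(c["image"][200:270,250:330],None,fx=7,fy=7,interpolation=cv2.INTER_CUBIC)
cv2.imwrite("pics/d.png",a[:,:,::-1])
for p in((-.035,0,.082),(-.020,0,.082)): print(np.round((proj(c,cp(*p))-[250,200])*7+3))
E
```

```text
t 7.28 grasp [ 0.5779 -0.1191  0.1501] yaw 1.801 chest [ 0.0308 -0.0017  0.1501] F [-0.01 -0.26  0.18] M [ 0.03 -0.01  0.  ] op 0.093 gf 0.0
inc [0.003 0.    0.291] [-0.     0.001  0.   ]
[323.  70.]
[300.  91.]
```

View pics/d.png

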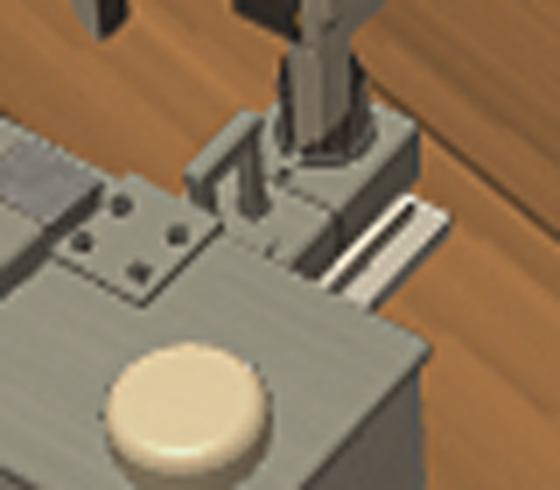

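The finger hides the rib, and the lock is undisturbed. The pull itself will tell, since a locked shackle gives only 2 mm. Descending on the bow.

{"name": "arm_command", "arguments": {
  "increments": [
    [0.003,0,0.09,0,0,0],
    [0.003,0,0.18,0,0,0],
    [0.003,0,0.27,0,0,0],
    [0.003,0,0.285,0,0,0],
    [0.003,0,0.285,0,0,0]
  ],
  "fingers": 0
}}

```text
t: 7.95
tool_pos: [0.5758, -0.1193, 0.2585]
orientation: [0.362, -3.12, -0.0]
force: [-0.0, -0.1, 1.3]
opening: 0.0488
gripper_force: 0.0
```

{"name": "arm_command", "arguments": {
  "increments": [
    [0,0,0,0,0,0],
    [0,0,0,0,0,0],
    [0,0,0,0,0,0],
    [0,0,0,0,0,0],
    [0,0,0,0,0,0]
  ],
  "fingers": 1,
  "force": 30
}}

```text
t: 8.57
tool_pos: [0.5762, -0.119, 0.2589]
orientation: [-0.363, 3.12, 0.0]
force: [-0.2, 0.7, 0.6]
opening: 0.0097
gripper_force: 30.0
```

```bash
python3 - <<'E'
from h import *
goal(cp(.03,-.0015,.092),1.80)
E
```

```text
t 8.57 grasp [ 0.5762 -0.119   0.0919] yaw 1.802 chest [ 0.0292 -0.0012  0.0919] F [-0.18  0.69  0.63] M [ 0.26 -0.11 -0.03] op 0.0097 gf 29.981977343559265
inc [-0.004 -0.002 -0.001] [0.    0.    0.001]
```

The bow is gripped at 10 mm. Firmer grip, and pull 8 mm first to feel it.

{"name": "arm_command", "arguments": {
  "increments": [
    [0,0,0,0,0,0],
    [0,0,-0.01,0,0,0],
    [0,0,-0.02,0,0,0],
    [0,0,-0.03,0,0,0],
    [0,0,-0.04,0,0,0]
  ],
  "force": 50
}}

```text
t: 9.2
tool_pos: [0.576, -0.1192, 0.2668]
orientation: [0.362, -3.12, -0.0]
force: [1.2, -0.3, -2.9]
opening: 0.0098
gripper_force: 50.0
```

```bash
python3 - <<'E'
from h import *
goal(cp(.03,-.0015,.112),1.80)
E
```

```text
t 9.2 grasp [ 0.5759 -0.1192  0.0998] yaw 1.802 chest [ 0.0289 -0.0013  0.0998] F [ 1.16 -0.34 -2.86] M [ 0.14 -0.09 -0.  ] op 0.0098 gf 49.96969521045685
inc [-0.005 -0.001 -0.061] [ 0.    -0.     0.001]
```

At 8 mm up there is only 2–3 N, so the lock is open. Pulling to 20 mm.

{"name": "arm_command", "arguments": {
  "increments": [
    [0,0,-0.02,0,0,0],
    [0,0,-0.04,0,0,0],
    [0,0,-0.06,0,0,0],
    [0,0,-0.06,0,0,0],
    [0,0,-0.06,0,0,0]
  ]
}}

```text
t: 9.82
tool_pos: [0.5761, -0.1191, 0.2791]
orientation: [-0.362, 3.12, -0.0]
force: [-0.1, 1.3, 0.5]
opening: 0.0089
gripper_force: 50.0
```

```bash
python3 - <<'E'
from h import *
goal(cp(.03,-.0015,.1125),1.80)
c=read_camera("scene");a=cv2.resize(c["image"][200:270,250:330],None,fx=7,fy=7,interpolation=cv2.INTER_CUBIC)
cv2.imwrite("pics/e.png",a[:,:,::-1])
E
```

```text
t 9.82 grasp [ 0.5762 -0.1191  0.1121] yaw 1.802 chest [ 0.0291 -0.0013  0.1121] F [-0.13  1.3   0.54] M [ 0.2   0.12 -0.01] op 0.0089 gf 49.977362751960754
inc [-0.005 -0.001 -0.002] [-0.     0.     0.001]
```

View pics/e.png

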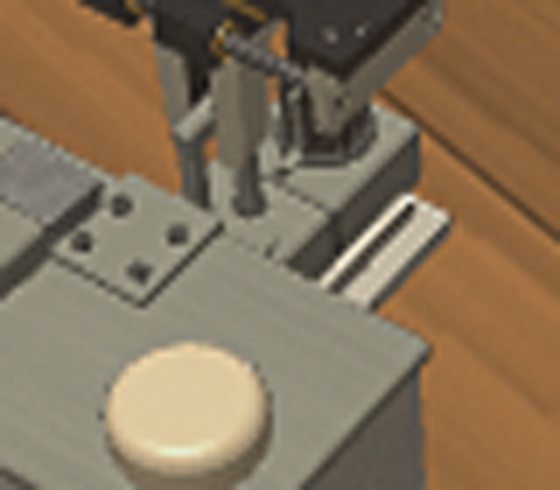

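The shackle is up between the fingers and the block is still seated. Sliding out 50 mm (tool +x), then lifting.

{"name": "arm_command", "arguments": {
  "increments": [
    [0.05,0,0,0,0,0],
    [0.1,0,0,0,0,0],
    [0.15,0,0,0,0,0],
    [0.2,0,0,0,0,0],
    [0.25,0,0,0,0,0]
  ]
}}

```text
t: 10.5
tool_pos: [0.5267, -0.1308, 0.2789]
orientation: [-0.362, 3.12, -0.0]
force: [3.0, 0.9, 1.1]
opening: 0.0097
gripper_force: 50.0
```

```bash
python3 - <<'E'
from h import *
goal(cp(-.02,-.0015,.1125),1.80)
E
```

```text
t 10.5 grasp [ 0.5268 -0.1309  0.1119] yaw 1.802 chest [-0.0216 -0.0015  0.1119] F [2.96 0.91 1.08] M [ 0.12 -0.73  0.04] op 0.0097 gf 49.96582746505737
inc [-0.008 -0.    -0.003] [-0.     0.     0.001]
```

Now the lift.

{"name": "arm_command", "arguments": {
  "increments": [
    [0,0,-0.02,0,0,0],
    [0,0,-0.05,0,0,0],
    [0,0,-0.1,0,0,0],
    [0,0,-0.17,0,0,0],
    [0,0,-0.24,0,0,0]
  ]
}}

```text
t: 11.12
tool_pos: [0.5275, -0.1306, 0.3279]
orientation: [-0.363, 3.12, -0.0]
force: [-0.3, -0.6, -4.5]
opening: 0.0094
gripper_force: 50.0
```

{"name": "arm_command", "arguments": {
  "increments": [
    [0,0,-0.08,0,0,0],
    [0,0,-0.16,0,0,0],
    [0,0,-0.2,0,0,0],
    [0,0,-0.2,0,0,0],
    [0,0,-0.2,0,0,0]
  ]
}}

```text
t: 11.75
tool_pos: [0.5271, -0.1306, 0.366]
orientation: [0.362, -3.12, -0.001]
force: [-1.3, 0.4, -5.6]
opening: 0.0093
gripper_force: 50.0
```

```bash
python3 - <<'E'
from h import *
P=np.array([.521,.2955,0])
goal(P+C.apply([.03,0,.194]),1.80)
c=read_camera("scene");a=cv2.resize(c["image"][150:270,220:380],None,fx=4,fy=4,interpolation=cv2.INTER_CUBIC)
cv2.imwrite("pics/f.png",a[:,:,::-1])
E
```

```text
t 11.75 grasp [ 0.527  -0.1305  0.199 ] yaw 1.802 chest [-0.0214 -0.0012  0.199 ] F [-1.3   0.38 -5.55] M [ 0.11 -0.04  0.  ] op 0.0093 gf 49.971662163734436
inc [-0.608  2.081  0.026] [ 0.    -0.     0.001]
```

View pics/f.png

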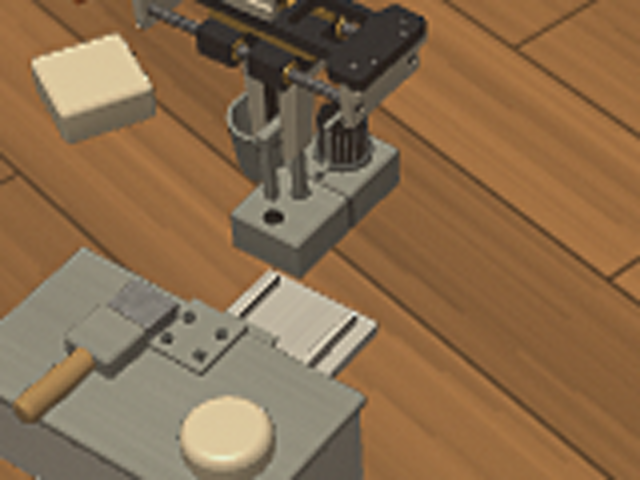

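The lock hangs level, shackle open, clear of the seat, and nothing else has moved. Carrying it to the pad.

{"name": "arm_command", "arguments": {
  "increments": [
    [0,0.08,0,0,0,0],
    [0,0.24,0,0,0,0],
    [0,0.42,0,0,0,0],
    [0,0.6,0,0,0,0],
    [0,0.78,0,0,0,0]
  ]
}}

```text
t: 12.42
tool_pos: [0.4907, 0.0231, 0.3663]
orientation: [0.363, -3.12, -0.001]
force: [-0.1, -0.1, -4.3]
opening: 0.0098
gripper_force: 50.0
```

{"name": "arm_command", "arguments": {
  "increments": [
    [-0.06,0.18,0,0,0,0],
    [-0.12,0.36,0,0,0,0],
    [-0.18,0.54,0,0,0,0],
    [-0.25,0.72,0,0,0,0],
    [-0.32,0.88,0,0,0,0]
  ]
}}

```text
t: 13.05
tool_pos: [0.5127, 0.2094, 0.3663]
orientation: [0.364, -3.12, -0.0]
force: [0.5, -0.5, -5.5]
opening: 0.0093
gripper_force: 50.0
```

{"name": "arm_command", "arguments": {
  "increments": [
    [-0.1,0.14,0.01,0,0,0],
    [-0.19,0.26,0.02,0,0,0],
    [-0.25,0.36,0.025,0,0,0],
    [-0.29,0.42,0.025,0,0,0],
    [-0.29,0.42,0.025,0,0,0]
  ]
}}

```text
t: 13.68
tool_pos: [0.5504, 0.3031, 0.3614]
orientation: [0.364, -3.12, 0.0]
force: [0.3, 0.0, -5.2]
opening: 0.0096
gripper_force: 50.0
```

{"name": "arm_command", "arguments": {
  "increments": [
    [0,0,0,0,0,0],
    [0,0,0,0,0,0],
    [0,0,0,0,0,0],
    [0,0,0,0,0,0],
    [0,0,0,0,0,0]
  ]
}}

```text
t: 14.3
tool_pos: [0.5508, 0.3021, 0.3618]
orientation: [-0.362, 3.121, 0.0]
force: [0.1, 0.5, -4.1]
opening: 0.0096
gripper_force: 50.0
```

```bash
python3 - <<'E'
from h import *
P=np.array([.521,.2955,0])
goal(P+C.apply([.03,0,.194]),1.80)
c=read_camera("scene");a=cv2.resize(c["image"][200:370,320:500],None,fx=3.5,fy=3.5,interpolation=cv2.INTER_CUBIC)
cv2.imwrite("pics/g.png",a[:,:,::-1])
E
```

```text
t 14.3 grasp [0.5508 0.3021 0.1948] yaw 1.802 chest [0.1005 0.4146 0.1948] F [ 0.1   0.55 -4.08] M [ 0.01 -0.07 -0.  ] op 0.0096 gf 49.97170865535736
inc [0.003 0.002 0.004] [0.    0.    0.001]
```

View pics/g.png

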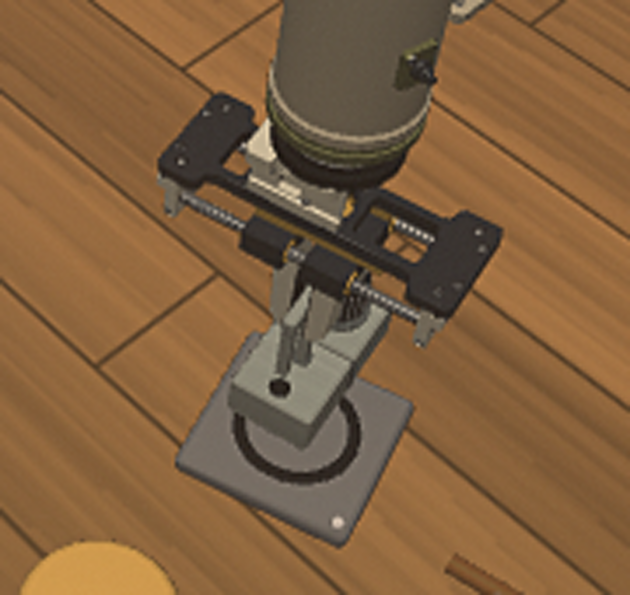

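The lock hangs level and still over the pad with the shackle open. The pose error is under 1 mm.

```bash
python3 -c "
from plant import *
print(close_job())"
```

```text
the job is handed in; nothing more can be done
None
```

I unlocked the lock, slid it out of the seat and handed the job in at about 14 s, with the lock held open, level and still about 7 cm above the middle of the reader pad; no result came back, and I saw no bystander moved.

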